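Hold the shutter key turned

ROBOT

A 6-joint arm with a two-finger parallel gripper is mounted at the origin on the work surface. World frame = base frame: x ahead of the robot, y to its left, z up, the work surface at z = 0. Lengths are in m, angles in rad, forces in N, time in s.
With the tool pointing down it reaches from about 0.425 to 1.125 m from the base axis. Payload 14.9 kg.
Tool frame: the origin (TCP) lies between the finger pads; the fingertips stand 19 mm ahead of it and the grasp point (between the pads) is the TCP; z points along the fingers, y is the direction in which the jaws open and shut (so a half turn about z gives the same grasp; the last joint's range is limited). The gripper opens to 91 mm and grips with 3 to 60 N. Pads are 32 mm wide; open, the fingers measure 118 mm over their backs; the gripper's body (76 mm by 178 mm) begins 60 mm behind the grasp point.
Start: joints at [1.149, 0.379, 1.734, -0, 1.028, -0.033], TCP at [0.265, 0.648, 0.205] pointing down, gripper open.
Joint ranges: [-2.77, 2.77], [-0.74, 2.19], [0, 2.66], [-1.06, 4.2], [0.31, 2.87], [-3.08, 3.08]. Speed limits (rad/s): [1.89, 1.89, 2.39, 3.14, 3.14, 3.14].

INTERFACE

Orientations are given as a unit quaternion [w, x, y, z].
In Python, from plant import status, eyes, env gives the robot as it stands.
- The arm moves only by the tool step_arm, never from a script. Its argument "rows" is a list of rows, each a list of 5 numbers: the opening in per cent of the stroke, from 0 (shut) to 100 (fully open), then the shift along the tool's x, y, z each as a share of 0.5 m, from -1 to 1, then the turn about the tool's z as a share of 30 degrees, from -1 to 1. A call has 1 to 5 rows; each row shifts and turns the commanded pose from where the row before left it, along the tool's axes as they then stand; what a row does not reach is not made up. A row lasts 1/12 s, in which the tool goes at most 41.7 mm and 7.16 degrees, less where a joint would pass 70% of its speed; a pose out of reach is approached as far as the arm can. A call with a number of a shift or a turn outside -1 to 1 is refused whole. A call with a gripper value outside its range is refused whole. The fingers move at their own pace and stop on an object; "newtons" is the grip in N (left out, the last holds). Time passes only in rows, so rows that do not move let the fingers close. It gives the time, the measured TCP pose, the force and the opening at its end, in the units of the state.
- status.get_state(): the state, without advancing time (a new reading comes with each control period).
- eyes.get_image(name): name is "scene" or "top"; returns a dict with "frame" (384x512x3 uint8, blue, green, red), "z_map" (384x512 float32, m along the optical axis (not along the pixel's ray), 0 where there is no reading), "vfov" (degrees; the focal length in pixels is half the picture's height over the tangent of half this angle, whatever the lens; pixels are square), "cx", "cy" (the principal point, pixels), "origin" and "attitude" of the camera in the world. Camera axes: x right, y up, looking along -z (the intrinsics and any distortion apply to the point x, -y, -z); pixel columns grow to the right and rows downward; lengths in m; the calibration is good to about 2 mm. A picture is of the moment at which its call begins.
- env.finish_job(): hands the job in, once; it reports no verdict.
The state is a dict: "clock": time; "q": joint angles; "qd": joint speeds; "effort": joint torques, N m; "position": TCP position; "tool_rot": TCP orientation; "contact_force": force on the tool from outside, world axes, zero at the start; "torque": the same for the moment, N m; "gripper_width": finger opening in m.
Only numpy, scipy, OpenCV 4.12 (cv2) and the standard library are available. Lean on these libraries where they do the work, as an engineer would, in place of code of your own. Each camera call takes 0.05 s, during which the arm holds its last target. There are 200 camera calls.

TASK

Open the serving hatch: its roller shutter runs only while the key in the shutter control box is held turned. Take the flat paddle-headed key out of the key block, turn it so that its nib faces the notch of the lock, push it fully home past the sticky pins (wiggle it if it catches) and turn it a full quarter turn clockwise. Finish with the key still gripped, fully home and held turned against the spring; leave the two other keys in the block and everything else on the counter where it is.

Things in the scene. Friction and masses are not known exactly. Their poses are not given: they have to be found in the camera images.
- key: Shutter key, upright in one of the block's three slots. Steel round shank 12 diameter, 18 long, lower edge chamfered 1.5; above it a steel shoulder disc 20 diameter, 18 to 21 above the tip; above that a flat black plastic paddle head. A nib on the shank points along the key's +x. Origin: centre of the shank's tip; z up the shank. About 40 g
- key_head (a point): Middle of the key's paddle head, 40 above the key's tip; axes as the key. The head is 9 thick (x), 30 wide (y) and runs from 21 to 59 above the tip. Grip it across the 9 thickness (closing along x), fingertips just above the shoulder
- key_nib (a point): Outer end of the key's nib; axes as the key. Square nib 3 wide (y), reaching 9.5 from the shank's axis along +x, from 2.5 to 11.5 above the tip; hidden in the slot at the start. Directly above it an index tab on the shoulder, 4 wide, 18.5 to 21 above the tip, reaches 14 from the axis and shows from above which way the nib faces
- lock_face (a point): Centre of the keyhole in the level steel lock face, 63 above the counter. z up the lock axis, +x towards the notch (away from the robot at yaw 0). Hole 13.2 diameter, bezel 33 across. When the key is home its shoulder rests on the face, tip 18 below it. From 12.5 to 15.5 below the face down, four sticky pins bear on the tip; pressing them all home takes 9 to 11 N
- lock_notch (a point): Outer end of the keyhole's notch, at the face; a black line on the box runs on from it. Notch 6.6 wide, reaching 11 from the lock axis (lead-in 0.7 all round over the top 1.5), through a collar 5 thick. Below it a sticky code disc, slot 4.2 wide, may rest up to 0.25 rad off the notch either way and catch the nib: push lightly and twist to and fro. The key turns freely only once home
- barrel (a joint): Turn of the lock barrel, rad: 0 at rest (its slot under the notch), grows as the key turns clockwise seen from above, hard stop at 1.75. A spring drives it back with 0.02 N m at rest, 0.07 N m at a quarter turn (1.57). Through play the barrel lags the key by 0.2 to 0.27 rad: with the key a quarter turn round it reads about 1.33. The switch is made, and the shutter runs, beyond 1.20
- station: Grey shutter control box, fixed to the counter, 110 (x) x 150 (y) x 60 high, with the lock at x 0, y +38 from its middle and two flat black push buttons (4 high, at y -18 and -52) that are not used. Origin under its middle, its front faces -x
- key_block: Wooden block, fixed, 60 (x) x 185 (y) x 30 high, with three milled slots (25 along x, 13.6 along y, 20 deep) at y -60, 0 and +60, one key standing in each, its shoulder on the block's top (key tip 12 above the counter) and its nib within 0.3 rad of the block's +x. Which key stands in which slot varies. Origin under its middle
- tbar_key: panel key with a steel T-bar head (bar 44 long, 11 thick), standing in another slot of the key block; not used
- knob_key: key with a round black knob head (26 diameter, 20 high), standing in another slot of the key block; not used
- rolling_pin: wooden rolling pin 360 long, 48 diameter, lying at the back; origin under its middle
- scraper: bench scraper, steel blade 100 x 150 with a round wooden handle 22 high, lying flat behind the control box; origin under its middle
- brown_bowl: terracotta-coloured bowl 110 across, 45 high; origin under its middle
- mug: white mug 76 across, 85 high; origin under its middle
- cup_stack: stack of paper cups 83 across, 127 high; origin under its middle
- timer: round kitchen timer 64 across, 32 high; origin under its middle

How it is judged:
On the way, in this order (a step that is already met when the one before it is completed fails the run):
1. the key is lifted clear of the key block in the fingers (height (world z) of key above 0.045 m and contact force between the fingers and key above 0.5 N), for 0.1 s.
2. the key is fully home in the lock, not yet turned (horizontal distance between key and lock_face below 0.003 m and angle between key's own z axis and vertical below 0.1 rad and z of key in the frame of lock_face below -0.0155 m and value of joint barrel below 0.4 rad), for 0.1 s.
3. the key has turned the barrel a quarter turn (horizontal distance between key and lock_face below 0.003 m and angle between key's own z axis and vertical below 0.1 rad and z of key in the frame of lock_face below -0.015 m and value of joint barrel above 1.2 rad), for 0.3 s.
At the end, for the whole second after the job is handed in: Key home in the lock (tip 15 mm or more below the face, within 3 mm of the axis, upright within 0.1 rad), barrel at rest beyond 1.20 rad, fingers gripping the key (over 1 N), the other keys within 20 mm and every bystander within 40 mm of their starts (all of step 3 and velocity of joint barrel between -0.2 and 0.2 rad/s and contact force between the fingers and key above 1 N and distance of each of tbar_key, knob_key from where it was at the start of the episode below 0.02 m and distance of each of rolling_pin, scraper, brown_bowl, mug, cup_stack, timer from where it was at the start of the episode below 0.04 m); the arm keeps its last pose, push and grip.
It fails at once if one of the other two keys is taken or displaced (more than 20 mm) (distance of any of tbar_key, knob_key from where it was at the start of the episode above 0.02 m).
It fails at once if a bystander is pushed away (more than 40 mm) (distance of any of rolling_pin, scraper, brown_bowl, mug, cup_stack, timer from where it was at the start of the episode above 0.04 m).
It also fails if it takes over 54 s, if anything falls off the work surface, if the arm or the gripper's body presses on something with over 40 N, if the wrist force passes 120 N, or if a joint passes its speed limit or range.

## Working session

There is one attempt and no reset: what is moved stays moved. The work goes in short steps, Python scripts to look and compute and a tool call to move; the robot and the scene stay as the last step left them, time stands still between calls to the robot, and variables do not carry over. Pictures are saved under pics/ and viewed, about 8 in all and at most 12, crops included, and the job is handed in when it is done.

Besides the shell and the picture viewer there is one more tool, called after "Emit:" as name([rows], argument=value, ...), one row to a line, values as JSON. step_arm: Moves the arm, as the interface text tells. Its arguments: {"type":"object","properties":{"rows":{"type":"array","items":{"type":"array","items":{"type":"number"}}},"newtons":{"type":"number"}},"required":["rows"]}

```bash
ls; mkdir -p pics; cat > h.py <<'E'
import numpy as np, cv2
from scipy.spatial.transform import Rotation as R
from plant import status, eyes, env
def rot(q): q=np.asarray(q,float); return R.from_quat([q[1],q[2],q[3],q[0]]).as_matrix() if q.size==4 else q.reshape(3,3)
def snap(name,fn=None):
    im=eyes.get_image(name)
    if fn: cv2.imwrite('pics/'+fn,im['frame']); np.save('pics/'+fn+'.npy',im,allow_pickle=True)
    return im
def load(fn): return np.load('pics/'+fn+'.npy',allow_pickle=True).item()
def f(im): return im['frame'].shape[0]/2/np.tan(np.radians(im['vfov'])/2)
def ray(im,u,v):
    d=np.array([(u-im['cx'])/f(im),-(v-im['cy'])/f(im),-1.])
    return np.array(im['origin']),rot(im['attitude'])@d
def plane(im,u,v,z):
    o,d=ray(im,u,v); return o+d*(z-o[2])/d[2]
def pts(im):
    v,u=np.mgrid[:384,:512]; Z=im['z_map']
    P=np.stack([(u-im['cx'])/f(im)*Z,-(v-im['cy'])/f(im)*Z,-Z],-1)
    return P@rot(im['attitude']).T+np.array(im['origin'])
def proj(im,p):
    c=rot(im['attitude']).T@(np.asarray(p)-im['origin']); return im['cx']+f(im)*c[0]/-c[2], im['cy']-f(im)*c[1]/-c[2]
E
python3 - <<'E'
from h import *
a=snap('scene','s0.png');b=snap('top','t0.png')
for i in(a,b): print({k:v for k,v in i.items() if k not in('frame','z_map')})
print(status.get_state())
cv2.imwrite('pics/both0.png',cv2.resize(np.vstack([a['frame'],b['frame']]),None,fx=.78,fy=.78))
E
```

```text
pics
{'vfov': 46.98125932709233, 'cx': 252.2873438061614, 'cy': 197.5404639895842, 'origin': array([1.46431511, 0.02933696, 1.09303503]), 'attitude': array([0.64689546, 0.24993574, 0.2529379 , 0.67459678])}
{'vfov': 48.561046319771336, 'cx': 259.78982345444473, 'cy': 200.9422052749256, 'origin': array([0.41122141, 0.0262291 , 1.29803504]), 'attitude': array([ 0.71436493,  0.0376301 , -0.0513537 , -0.69687123])}
{'clock': 0.1, 'q': array([ 1.14870961e+00,  3.79380306e-01,  1.73469880e+00, -2.80335326e-05,
        1.02850147e+00, -3.33339516e-02]), 'qd': array([ 0.00147958, -0.00090074, -0.00033179,  0.00041547,  0.0023594 ,
        0.00127664]), 'effort': array([ 2.24223891e-05, -7.65041327e+01, -4.35298741e+01,  6.51655393e-02,
        3.99042678e-02, -1.88397343e-05]), 'position': array([0.26521269, 0.64743139, 0.20484862]), 'tool_rot': array([-9.98182897e-05,  1.93147572e-01,  9.81169594e-01, -4.83919839e-04]), 'contact_force': array([-0.10145694,  0.17205904,  0.10718152]), 'torque': array([-0.02889365,  0.00816167,  0.02705542]), 'gripper_width': 0.09147810708673831}
```

View pics/both0.png

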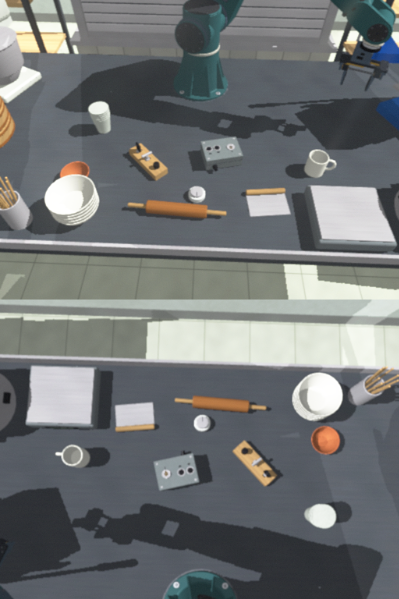

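```bash
python3 - <<'E'
from h import *
a=load('s0.png')['frame'];b=load('t0.png')['frame']
def c(i,u,v,w=38): return cv2.resize(i[v-w:v+w,u-w:u+w],(380,290) if 0 else (300,300),interpolation=cv2.INTER_CUBIC)
r1=np.hstack([c(a,190,205),c(a,284,196)]);r2=np.hstack([c(b,327,209),c(b,227,220)])
cv2.imwrite('pics/crop1.png',np.vstack([r1,r2]))
for n in('s0.png','t0.png'):
    im=load(n);P=pts(im)
    for nm,(u,v) in dict(block=(190,205) if n[0]=='s' else (327,209),st=(284,196) if n[0]=='s' else (227,220)).items():
        W=P[v-38:v+38,u-38:u+38].reshape(-1,3)
        print(n,nm,np.histogram(W[:,2],bins=np.arange(-.01,.12,.01)))
E
```

```text
s0.png block (array([3360, 1376,   89,  536,  223,   46,   73,   44,    4,    0,    0,
          0]), array([-0.01,  0.  ,  0.01,  0.02,  0.03,  0.04,  0.05,  0.06,  0.07,
        0.08,  0.09,  0.1 ,  0.11]))
s0.png st (array([2787, 1220,   96,  126,  122,  111,  867,  429,    0,    0,    0,
          0]), array([-0.01,  0.  ,  0.01,  0.02,  0.03,  0.04,  0.05,  0.06,  0.07,
        0.08,  0.09,  0.1 ,  0.11]))
t0.png block (array([1874, 2583,   39,  460,  610,   20,   74,   63,   16,    0,    0,
          0]), array([-0.01,  0.  ,  0.01,  0.02,  0.03,  0.04,  0.05,  0.06,  0.07,
        0.08,  0.09,  0.1 ,  0.11]))
t0.png st (array([1492, 2241,   10,   16,   31,   23,  713, 1221,    1,    0,    0,
          0]), array([-0.01,  0.  ,  0.01,  0.02,  0.03,  0.04,  0.05,  0.06,  0.07,
        0.08,  0.09,  0.1 ,  0.11]))
```

View pics/crop1.png

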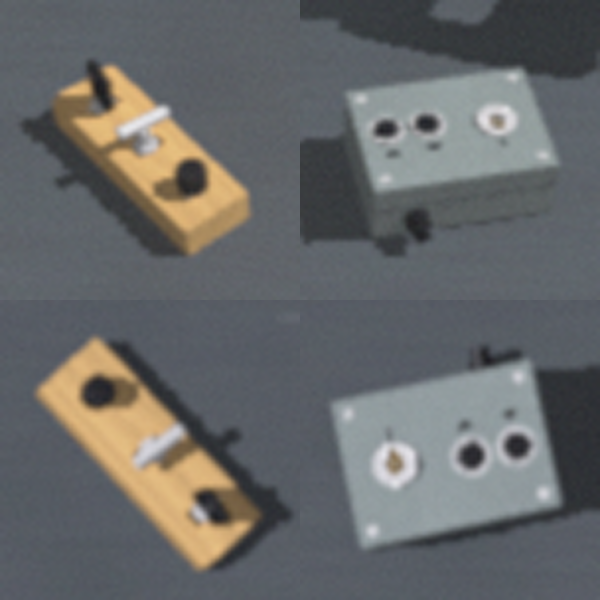

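```bash
cat > m.py <<'E'
from h import *
def comp(mask,u,v):
    n,l,s,c=cv2.connectedComponentsWithStats(mask.astype(np.uint8)); best=[(np.hypot(*(c[i]-[u,v])),i) for i in range(1,n) if s[i,4]>=4]; i=min(best)[1]; return l==i,c[i],s[i]
if __name__=='__main__':
  for n,bl,st in(('s0.png',(190,205),(284,196)),('t0.png',(327,209),(227,220))):
    im=load(n);F=im['frame'];P=pts(im);hsv=cv2.cvtColor(F,cv2.COLOR_BGR2HSV)
    yy,xx=np.mgrid[:384,:512]
    # block top: by depth
    near=lambda c,w:(abs(xx-c[0])<w)&(abs(yy-c[1])<w)
    wood=near(bl,38)&(hsv[...,1]>80)&(hsv[...,0]<25)&(hsv[...,2]>110)
    m=wood&(abs(P[...,2]-.03)<.008)
    cs,_=cv2.findContours(m.astype(np.uint8),cv2.RETR_EXTERNAL,cv2.CHAIN_APPROX_NONE)
    c=np.vstack(cs)[:,0]; W=np.array([plane(im,u,v,.03)[:2] for u,v in c]).astype(np.float32)
    r=cv2.minAreaRect(W*1000);print(n,'block rect',r,'zmed',np.median(P[m][:,2]))
    g=near(st,40)&(abs(P[...,2]-.061)<.007)
    cs,_=cv2.findContours(g.astype(np.uint8),cv2.RETR_EXTERNAL,cv2.CHAIN_APPROX_NONE)
    c=max(cs,key=len)[:,0]; W=np.array([plane(im,u,v,.06)[:2] for u,v in c]).astype(np.float32)
    print('station rect',cv2.minAreaRect(W*1000),'z',np.median(P[g][:,2]))
    # bezel
    lk=(st[0]-38+498-300)*0
    lu,lv=((246+38*0,196-38+121*76/300) if 0 else (st[0]-38+(497-300)*76/300,st[1]-38+121*76/300)) if n[0]=='s' else (st[0]-38+(394-300)*76/300,st[1]-38+(464-300)*76/300)
    print('lock approx',lu,lv,plane(im,lu,lv,.063))
    u0,v0=int(lu),int(lv);print(cv2.cvtColor(F,cv2.COLOR_BGR2GRAY)[v0-9:v0+10,u0-9:u0+10])
    bu,bv=(st[0]*0+bl[0]-38+99*76/300,bl[1]-38+90*76/300) if n[0]=='s' else (bl[0]-38+208*76/300,bl[1]-38+(508-300)*76/300)
    print('key approx',bu,bv,plane(im,bu,bv,.05));u0,v0=int(bu),int(bv)
    print(cv2.cvtColor(F,cv2.COLOR_BGR2GRAY)[v0-9:v0+10,u0-9:u0+10]); print((P[v0-9:v0+10,u0-9:u0+10,2]*1000).astype(int))
E
python3 m.py
```

```text
s0.png block rect ((555.8671875, -195.4912109375), (190.08535766601562, 62.532562255859375), 43.41157913208008) zmed 0.028516341391467415
station rect ((511.8215637207031, 104.17070007324219), (116.75497436523438, 150.96566772460938), 13.881296157836914) z 0.0589447905682845
lock approx 295.90666666666664 188.65333333333334 [0.50388537 0.14187451 0.063     ]
[[159 160 160 158 156 156 154 155 157 154 155 154 153 155 158 152 152 138
  109]
 [159 161 159 156 155 155 157 157 158 157 157 154 154 156 153 152 155 147
  125]
 [158 157 159 156 156 154 158 159 156 156 157 155 154 155 155 152 156 154
  140]
 [159 158 156 156 156 156 156 156 157 156 155 154 156 156 156 156 156 154
  145]
 [158 156 159 154 154 155 156 158 161 161 161 157 156 158 155 157 155 156
  149]
 [159 156 157 159 157 157 164 178 181 184 182 179 174 160 156 155 157 152
  154]
 [156 158 161 159 158 170 188 202 207 206 206 214 216 184 160 155 155 156
  155]
 [160 157 158 156 162 187 206 213 204 196 200 212 217 204 181 162 155 155
  155]
 [159 159 155 148 156 201 217 206 169 144 147 172 205 213 197 168 156 156
  159]
 [159 157 
[... 9052 characters left out ...]
 [  31   29   27   32   31   14   12   26   30   34   46   61   65   69
    68   33   29   33   29]
 [  29   27   29   28   30   29   15   17   34   30   33   47   30   30
    31   32   27   29   36]
 [  32   30   31   31   28   31   26   32   26   30   34   30   33   26
    27   33   28   32   30]
 [  33   31   30   30   30   33   29   34   26   24   30   31   29   31
    33   28   31   26   29]
 [  26   29   28   31   34   30   29   27   30   28   31   33   32   32
    27   29   36   -3   -2]
 [  10   20   34   32   34   30   29   27   28   30   34   29   32   32
    34   33    0   -2   -5]
 [  -3    6   20   33   29   28   31   31   32   32   30   29   31   33
    28    0   -3    1    4]]
```

```bash
cat > m2.py <<'E'
from h import *
def bezel(im,u,v,z=.063,w=14,S=8):
    F=cv2.cvtColor(im['frame'],cv2.COLOR_BGR2GRAY);u0,v0=int(u)-w,int(v)-w
    G=cv2.resize(F[v0:v0+2*w,u0:u0+2*w],None,fx=S,fy=S,interpolation=cv2.INTER_CUBIC)
    m=(G>182).astype(np.uint8); cs,_=cv2.findContours(m,cv2.RETR_EXTERNAL,cv2.CHAIN_APPROX_NONE)
    c=max(cs,key=cv2.contourArea); c=cv2.convexHull(c)
    px=(c[:,0]+.5)/S-.5+[u0,v0]; W=np.array([plane(im,a,b,z)[:2]*1000 for a,b in px],np.float32)
    # hole: dark centre
    return cv2.fitEllipse(W), cv2.minEnclosingCircle(W), [proj(im,[*(np.array(cv2.fitEllipse(W)[0])/1000),z])]
if __name__=='__main__':
  px={}
  for n,l,k in(('s0.png',(295.9,188.6),(177,189)),('t0.png',(212.8,223.5),(341,223))):
    im=load(n);P=pts(im);e=bezel(im,*l);print(n,'bezel',e);px[n]=e[2][0]
    u,v=k;W=P[v-11:v+11,u-11:u+11].reshape(-1,3);W=W[(W[:,2]<.1)]
    H=W[W[:,2]>.044];T=W[W[:,2]>.062]
    for Q in(H,T):
        r=cv2.minAreaRect((Q[:,:2]*1000).astype(np.float32));m=Q.mean(0);ev,V=np.linalg.eigh(np.cov(Q[:,:2].T))
        print(' head n',len(Q),'mean',m.round(4),'rect',r,'pca deg',np.degrees(np.arctan2(V[1,1],V[0,1])),'zmax',Q[:,2].max())
  A=[ray(load(n),*px[n]) for n in px]
  M=sum(np.eye(3)-np.outer(d,d)/(d@d) for o,d in A);b=sum((np.eye(3)-np.outer(d,d)/(d@d))@o for o,d in A)
  print('lock tri',np.linalg.solve(M,b))
E
python3 m2.py
```

```text
s0.png bezel (((499.39776611328125, 141.0316162109375), (31.677213668823242, 34.24687194824219), 87.69966125488281), ((499.67938232421875, 141.63465881347656), 17.31178092956543), [(np.float64(295.60338560650365), np.float64(187.61261638265938))])
 head n 59 mean [ 0.5229 -0.2303  0.0608] rect ((530.9215087890625, -226.34046936035156), (78.99764251708984, 16.396907806396484), 35.85572052001953) pca deg -143.68378702236703 zmax 0.07245452130103613
 head n 29 mean [ 0.5182 -0.2334  0.0669] rect ((529.1280517578125, -223.2960968017578), (79.23426055908203, 14.256980895996094), 31.830379486083984) pca deg -145.41914220518373 zmax 0.07245452130103613
t0.png bezel (((499.30950927734375, 139.7491455078125), (32.38442611694336, 34.48379135131836), 83.46896362304688), ((498.9547424316406, 139.70140075683594), 17.511821746826172), [(np.float64(212.4581572357559), np.float64(223.18420154249475))])
 head n 48 mean [ 0.5111 -0.2371  0.0651] rect ((511.3091125488281, -238.312255859375), (28.91937255859375, 9.456062316894531), 37.77149963378906) pca deg -141.51456715410987 zmax 0.07456197764595496
 head n 36 mean [ 0.5115 -0.2378  0.0694] rect ((511.4367370605469, -238.455810546875), (28.901683807373047, 9.040761947631836), 36.36251449584961) pca deg -141.21481117656128 zmax 0.07456197764595496
lock tri [0.49933256 0.14040168 0.06288229]
```

```bash
cat > plan.py <<'E'
from h import *
# rows from current measured pose (or given) to list of (x,y,z,toolyaw_deg,nrows); opening g
def yaw(s): r=rot(s['tool_rot'])[:,1]; return np.degrees(np.arctan2(r[1],r[0]))
def rows(wps,g,p=None,a=None,pr=True):
    s=status.get_state();p=np.array(s['position'] if p is None else p,float);a=yaw(s) if a is None else a;out=[]
    for x,y,z,t,n in wps:
        for i in range(n):
            d=(np.array([x,y,z])-p)/(n-i); da=((t-a+180)%360-180)/(n-i)
            c,sn=np.cos(np.radians(a)),np.sin(np.radians(a)); yv=np.array([c,sn,0]); xv=np.array([-sn,c,0]) # z=-Z; x=y x z
            xv=np.cross(yv,[0,0,-1.])
            o=[g]+[round(float(v),4) for v in(d@xv/.5,d@yv/.5,-d[2]/.5,-da/30)]
            p=p+.5*(o[1]*xv+o[2]*yv)+[0,0,-.5*o[3]];a-=30*o[4];out.append(o)
    if pr:
        for i in range(0,len(out),5): print(str(out[i:i+5]).replace(' ',''))
        print('end',p.round(4),a)
    return out
E
python3 - <<'E'
from plan import *
s=status.get_state();print(yaw(s),rot(s['tool_rot']).round(3).tolist())
rows([(.50,.15,.19,10,17),(.5113,-.238,.13,-53,13)],100)
E
```

```text
67.72693715601116 [[-0.925, 0.379, -0.0], [0.379, 0.925, -0.001], [0.0, -0.001, -1.0]]
[[100,-0.0477,-0.0437,0.0017,0.1132],[100,-0.0502,-0.0408,0.0017,0.1132],[100,-0.0526,-0.0377,0.0018,0.1132],[100,-0.0547,-0.0346,0.0017,0.1132],[100,-0.0567,-0.0312,0.0018,0.1132]]
[[100,-0.0584,-0.0278,0.0017,0.1132],[100,-0.06,-0.0243,0.0018,0.1132],[100,-0.0613,-0.0207,0.0017,0.1132],[100,-0.0624,-0.0171,0.0018,0.1132],[100,-0.0633,-0.0133,0.0017,0.1132]]
[[100,-0.064,-0.0096,0.0018,0.1132],[100,-0.0645,-0.0058,0.0017,0.1132],[100,-0.0647,-0.0019,0.0018,0.1132],[100,-0.0647,0.0019,0.0017,0.1132],[100,-0.0645,0.0057,0.0018,0.1131]]
[[100,-0.064,0.0096,0.0017,0.1132],[100,-0.0633,0.0133,0.0018,0.1131],[100,-0.0591,-0.0087,0.0092,0.1615],[100,-0.0596,-0.0036,0.0092,0.1615],[100,-0.0597,0.0014,0.0092,0.1615]]
[[100,-0.0594,0.0065,0.0092,0.1616],[100,-0.0586,0.0114,0.0092,0.1615],[100,-0.0574,0.0164,0.0092,0.1616],[100,-0.0558,0.0211,0.0093,0.1615],[100,-0.0539,0.0258,0.0092,0.1616]]
[[100,-0.0515,0.0303,0.0093,0.1615],[100,-0.0488,0.0345,0.0092,0.1616],[100,-0.0457,0.0385,0.0093,0.1615],[100,-0.0422,0.0422,0.0092,0.1616],[100,-0.0385,0.0456,0.0093,0.1615]]
end [ 0.5113 -0.238   0.13  ] -52.999062843988845
```

Emit:
step_arm([
  [100,-0.048,-0.044,0.002,0.113],
  [100,-0.05,-0.041,0.002,0.113],
  [100,-0.053,-0.038,0.002,0.113],
  [100,-0.055,-0.035,0.002,0.113],
  [100,-0.057,-0.031,0.002,0.113],
], newtons=40)

```text
clock: 0.52
position: [0.3349, 0.4992, 0.2001]
tool_rot: [-0.0, 0.337, 0.942, -0.0]
contact_force: [0.1, 1.0, 0.3]
gripper_width: 0.0913
```

Emit:
step_arm([
  [100,-0.058,-0.028,0.002,0.113],
  [100,-0.06,-0.024,0.002,0.113],
  [100,-0.061,-0.021,0.002,0.113],
  [100,-0.062,-0.017,0.002,0.113],
  [100,-0.063,-0.013,0.002,0.113],
])

```text
clock: 0.93
position: [0.4037, 0.3535, 0.1952]
tool_rot: [-0.0, 0.472, 0.882, -0.0]
contact_force: [1.0, 1.1, -0.0]
gripper_width: 0.0911
```

Emit:
step_arm([
  [100,-0.064,-0.01,0.002,0.113],
  [100,-0.064,-0.006,0.002,0.113],
  [100,-0.065,-0.002,0.002,0.113],
  [100,-0.065,0.002,0.002,0.113],
  [100,-0.064,0.006,0.002,0.113],
])

```text
clock: 1.35
position: [0.4727, 0.2073, 0.1903]
tool_rot: [-0.0, 0.597, 0.802, -0.0]
contact_force: [0.5, -0.2, -0.2]
gripper_width: 0.0914
```

Emit:
step_arm([
  [100,-0.064,0.01,0.002,0.113],
  [100,-0.063,0.013,0.002,0.113],
  [100,-0.059,-0.009,0.009,0.161],
  [100,-0.06,-0.004,0.009,0.161],
  [100,-0.06,0.001,0.009,0.161],
])

```text
clock: 1.77
position: [0.5022, 0.0592, 0.1746]
tool_rot: [-0.0, 0.735, 0.678, -0.0]
contact_force: [1.5, 0.2, -0.5]
gripper_width: 0.0912
```

Emit:
step_arm([
  [100,-0.059,0.006,0.009,0.161],
  [100,-0.059,0.011,0.009,0.161],
  [100,-0.057,0.016,0.009,0.161],
  [100,-0.056,0.021,0.009,0.161],
  [100,-0.054,0.026,0.009,0.161],
])

```text
clock: 2.18
position: [0.5063, -0.0898, 0.1521]
tool_rot: [-0.0, 0.861, 0.509, -0.0]
contact_force: [-0.9, -0.2, -0.1]
gripper_width: 0.0915
```

Emit:
step_arm([
  [100,-0.052,0.03,0.009,0.161],
  [100,-0.049,0.034,0.009,0.161],
  [100,-0.046,0.038,0.009,0.161],
  [100,-0.042,0.042,0.009,0.161],
  [100,-0.038,0.046,0.009,0.161],
])

```text
clock: 2.6
position: [0.5107, -0.2389, 0.1295]
tool_rot: [-0.0, 0.948, 0.318, -0.0]
contact_force: [1.0, -0.4, 0.2]
gripper_width: 0.0913
```

Emit:
step_arm([
  [100,0,0,0,0],
  [100,0,0,0,0],
])

```text
clock: 2.77
position: [0.5107, -0.2385, 0.1294]
tool_rot: [-0.0, 0.948, 0.319, -0.0]
contact_force: [-0.5, 0.9, 0.5]
gripper_width: 0.0914
```

```bash
python3 - <<'E'
from plan import *
s=status.get_state();print(s['clock'],s['position'],yaw(s),s['contact_force'],s['gripper_width'],s['q'])
rows([(.5113,-.238,.075,-53,3),(.5113,-.238,.055,-53,2)],100)
E
```

```text
2.7667 [ 0.51074007 -0.23845355  0.12942212] -52.796948016994094 [-0.54153009  0.85905517  0.49278323] 0.09141240223338253 [-4.78166089e-01  2.74660074e-01  2.04525918e+00  4.55445037e-05
  8.22545984e-01  4.43283349e-01]
[[100,0.0005,-0.0,0.0363,0.0023],[100,0.0005,-0.0,0.0363,0.0022],[100,0.0004,-0.0,0.0362,0.0023],[100,0.0,-0.0,0.02,-0.0],[100,0.0,-0.0,0.02,-0.0]]
end [ 0.5113 -0.238   0.055 ] -53.0009480169941
```

Emit:
step_arm([
  [100,0,0,0.036,0],
  [100,0.001,0,0.036,0],
  [100,0,0,0.036,0],
  [100,0,0,0.02,0],
  [100,0,0,0.02,0],
])

```text
clock: 3.18
position: [0.5113, -0.2363, 0.0552]
tool_rot: [-0.0, 0.947, 0.321, -0.0]
contact_force: [0.2, 0.3, -0.4]
gripper_width: 0.0911
```

Emit:
step_arm([
  [0,0,0,0,0],
  [0,0,0,0,0],
  [0,0,0,0,0],
  [0,0,0,0,0],
  [0,0,0,0,0],
])

```text
clock: 3.6
position: [0.512, -0.2374, 0.0567]
tool_rot: [0.0, 0.947, 0.32, 0.0]
contact_force: [0.9, 0.2, 0.6]
gripper_width: 0.0608
```

Emit:
step_arm([
  [0,0,0,0,0],
  [0,0,0,0,0],
  [0,0,0,0,0],
  [0,0,0,0,0],
  [0,0,0,0,0],
])

```text
clock: 4.02
position: [0.5116, -0.2372, 0.056]
tool_rot: [0.0, 0.947, 0.32, 0.0]
contact_force: [-0.1, 0.7, 0.1]
gripper_width: 0.0275
```

Emit:
step_arm([
  [0,0,0,0,0],
  [0,0,0,0,0],
  [0,0,0,0,0],
  [0,0,0,0,0],
])

```text
clock: 4.35
position: [0.5115, -0.2372, 0.0559]
tool_rot: [-0.0, 0.947, 0.32, -0.0]
contact_force: [-0.1, 0.3, -0.0]
gripper_width: 0.0085
```

```bash
python3 - <<'E'
from plan import *
s=status.get_state();print(s['clock'],s['position'],yaw(s),s['contact_force'],s['torque'],s['gripper_width'])
E
```

```text
4.35 [ 0.51152768 -0.2371781   0.05591184] -52.69795634704942 [-0.10750616  0.33918978 -0.04531983] [-0.05305729  0.15001317  0.00819407] 0.008474805027044487
```

```bash
python3 - <<'E'
from plan import *
rows([(.5115,-.2372,.17,-52.7,5),(.4998,.1404,.17,13.85,15)],0)
E
```

```text
[[0,-0.0,0.0,-0.0456,0.0],[0,-0.0,0.0,-0.0456,0.0],[0,-0.0,0.0,-0.0457,0.0],[0,-0.0,0.0,-0.0456,0.0],[0,-0.0001,0.0,-0.0457,0.0001]]
[[0,0.0293,-0.041,0.0,-0.1479],[0,0.0324,-0.0386,0.0,-0.1479],[0,0.0352,-0.036,0.0,-0.1479],[0,0.0379,-0.0332,0.0,-0.1479],[0,0.0404,-0.0301,0.0,-0.1479]]
[[0,0.0426,-0.0269,0.0,-0.1479],[0,0.0445,-0.0235,0.0,-0.1479],[0,0.0462,-0.02,0.0,-0.1479],[0,0.0476,-0.0164,0.0,-0.1479],[0,0.0488,-0.0127,0.0,-0.1479]]
[[0,0.0496,-0.0088,0.0,-0.1479],[0,0.0501,-0.005,0.0,-0.1479],[0,0.0504,-0.0011,0.0,-0.1479],[0,0.0503,0.0028,0.0,-0.1478],[0,0.0499,0.0067,0.0,-0.1479]]
end [0.4998 0.1404 0.17  ] 13.85104365295058
```

Emit:
step_arm([
  [0,0,0,-0.01,0],
  [0,0,0,-0.03,0],
  [0,0,0,-0.06,0],
  [0,0,0,-0.06,0],
  [0,0,0,-0.068,0],
])

```text
clock: 4.77
position: [0.5109, -0.2369, 0.1708]
tool_rot: [-0.001, 0.947, 0.32, -0.001]
contact_force: [0.2, -1.1, 0.6]
gripper_width: 0.0086
```

Emit:
step_arm([
  [0,0.029,-0.041,0,-0.148],
  [0,0.032,-0.039,0,-0.148],
  [0,0.035,-0.036,0,-0.148],
  [0,0.038,-0.033,0,-0.148],
  [0,0.04,-0.03,0,-0.148],
])

```text
clock: 5.18
position: [0.507, -0.1106, 0.1704]
tool_rot: [0.0, 0.867, 0.498, 0.0]
contact_force: [-0.3, 0.7, 0.1]
gripper_width: 0.0083
```

Emit:
step_arm([
  [0,0.043,-0.027,0,-0.148],
  [0,0.045,-0.024,0,-0.148],
  [0,0.046,-0.02,0,-0.148],
  [0,0.048,-0.016,0,-0.148],
  [0,0.049,-0.013,0,-0.148],
])

```text
clock: 5.6
position: [0.5031, 0.0161, 0.1704]
tool_rot: [0.0, 0.755, 0.656, 0.0]
contact_force: [0.8, 0.2, 0.2]
gripper_width: 0.0083
```

Emit:
step_arm([
  [0,0.05,-0.009,0,-0.148],
  [0,0.05,-0.005,0,-0.148],
  [0,0.05,-0.001,0,-0.148],
  [0,0.05,0.003,0,-0.148],
  [0,0.05,0.007,0,-0.148],
])

```text
clock: 6.02
position: [0.4993, 0.1419, 0.1704]
tool_rot: [0.0, 0.615, 0.789, 0.0]
contact_force: [0.2, -0.7, 0.3]
gripper_width: 0.0085
```

Emit:
step_arm([
  [0,0,0,0,0],
  [0,0,0,0,0],
])

```text
clock: 6.18
position: [0.4994, 0.1415, 0.1702]
tool_rot: [0.0, 0.616, 0.788, 0.0]
contact_force: [-0.9, -0.6, 0.1]
gripper_width: 0.0089
```

```bash
python3 - <<'E'
from plan import *
a=snap('scene','s1.png')
s=status.get_state();print(s['clock'],s['position'],yaw(s),s['contact_force'],s['gripper_width'])
p=np.array(s['position']);u,v=map(int,proj(a,p-[0,0,.03]));print(u,v)
cv2.imwrite('pics/crop2.png',cv2.resize(a['frame'][v-30:v+45,u-50:u+50],None,fx=7,fy=7,interpolation=cv2.INTER_CUBIC))
E
```

```text
6.2333 [0.49937195 0.14070964 0.17009716] 13.896873936269825 [ 0.42588954 -0.55450263 -0.19058467] 0.008529349916296978
297 170
```

View pics/crop2.png

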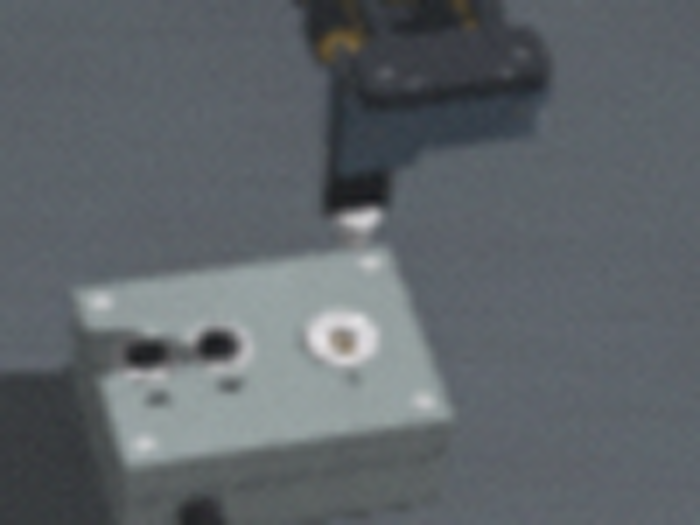

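```bash
python3 - <<'E'
from plan import *
a=load('s1.png');p=np.array([.4994,.1409,.1702]);tip=p-[0,0,.0439]
c,s=np.cos(np.radians(13.87)),np.sin(np.radians(13.87))
w=lambda x,y,z:tip+[c*x-s*y,s*x+c*y,z]
for n,q in dict(tip=(0,0,0),sh=(0,0,.021),shfront=(.01,0,.018),tab=(.014,0,.0195),nibtop=(.0095,0,.0115),nibbot=(.0095,0,.0025),shankfront_top=(.006,0,.0115),tipfront=(.006,0,0),shL=(0,-.01,.02),shR=(0,.01,.02)).items(): print(n,np.round(proj(a,w(*q)),1))
u0,v0=288,164
g=cv2.cvtColor(a['frame'],cv2.COLOR_BGR2GRAY)
print('cols',u0);
for v in range(v0,v0+20): print(v,g[v,u0:u0+22])
S=10
cv2.imwrite('pics/crop3.png',cv2.resize(a['frame'][160:195,280:322],None,fx=16,fy=16,interpolation=cv2.INTER_LANCZOS4))
E
```

```text
tip [297.3 173.6]
sh [297.9 168.8]
shfront [298.7 171.7]
tab [299.1 172.3]
nibtop [298.4 173.1]
nibbot [298.2 175.2]
shankfront_top [298.1 172.3]
tipfront [297.8 175. ]
shL [294.7 169.4]
shR [301.  168.5]
cols 288
164 [96 97 98 94 91 71 47 53 60 59 53 53 47 48 57 75 88 95 95 96 99 98]
165 [ 94  98  97  94  88  68  45  41  45  42  38  41  34  38  58  83  95  98
  95 100  97  97]
166 [94 94 97 97 87 63 40 32 34 32 32 34 35 37 57 84 95 99 95 97 97 99]
167 [96 98 98 96 87 56 36 33 34 34 33 34 31 41 61 88 99 97 99 96 98 98]
168 [ 98 100 101  96  86  54  33  32  31  30  32  33  33  40  63  92 101  98
  99  99  98  96]
169 [ 98  99 100  95  87  58  40  42  56  60  73  89  94  75  77  94  99  95
  99  97  98  97]
170 [ 95  97  98  96  87  69  67  92 119 138 153 170 172 125  95 100  99  99
  96  98  97  99]
171 [ 97  99  99  99  97  90  99 128 169 191 201 202 173 125  99  97  97  99
  99  98  98  99]
172 [ 97  98  99  99  99  97 103 111 133 154 172 165 131 100  97  97  96  98
  96  97  94  99]
173 [ 96  97  95  97  98  98  93 102 111 119 133 129 105  94  96  96  97  93
  96  96  97  95]
174 [
[... 244 characters left out ...]
6 139 109  97  97
  95  95  98  97]
177 [145 146 149 150 151 153 154 155 156 158 176 194 191 168 147 123 100  97
  99  99  96  98]
178 [159 157 155 155 156 154 156 156 155 156 161 174 172 158 148 126 102  95
  97  97 100  97]
179 [156 156 156 156 157 156 158 158 156 155 154 159 156 153 151 139 109  96
  96  94  96  98]
180 [160 156 156 153 155 159 157 157 157 157 156 154 155 155 154 148 126 102
  96  98  96  98]
181 [157 157 155 156 155 156 156 156 156 155 157 156 158 154 156 156 138 113
  99  97 100  97]
182 [158 157 155 158 156 157 156 155 155 155 155 157 157 156 154 154 147 123
 100  98  98 100]
183 [157 158 157 157 157 161 161 164 160 158 156 155 156 154 158 155 148 128
 102  98  98  99]
```

View pics/crop3.png

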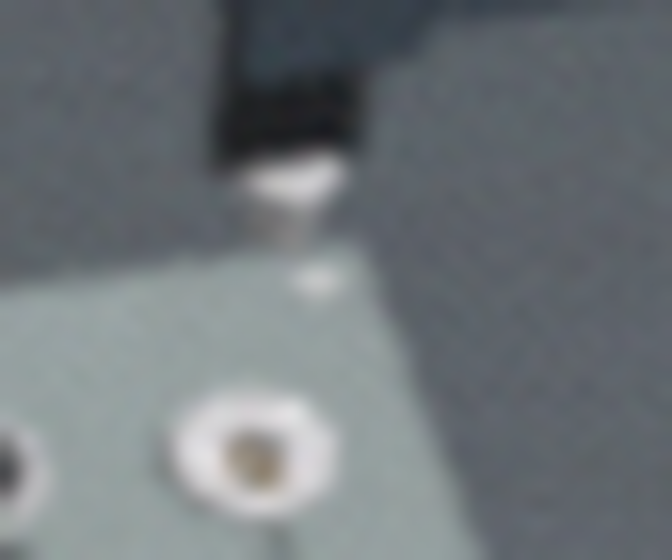

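Emit:
step_arm([
  [0,0,0,-0.03,0.23],
  [0,0,0,-0.03,0.23],
  [0,0,0,-0.03,0.23],
  [0,0,0,-0.03,0.23],
  [0,0,0,-0.04,0.23],
])

```text
clock: 6.65
position: [0.4989, 0.1394, 0.25]
tool_rot: [-0.0, 0.825, 0.566, -0.001]
contact_force: [0.0, -0.2, -0.4]
gripper_width: 0.0083
```

Emit:
step_arm([
  [0,0,0,0,0.23],
  [0,0,0,0,0.23],
  [0,0,0,0,0.23],
  [0,0,0,0,0.23],
  [0,0,0,0,0.23],
])

```text
clock: 7.07
position: [0.4995, 0.1395, 0.25]
tool_rot: [0.0, 0.955, 0.296, -0.0]
contact_force: [0.2, 0.1, -0.3]
gripper_width: 0.0086
```

Emit:
step_arm([
  [0,0,0,0,0.23],
  [0,0,0,0,0.23],
  [0,0,0,0,0.23],
  [0,0,0,0,0],
  [0,0,0,0,0],
])

```text
clock: 7.48
position: [0.4995, 0.1398, 0.25]
tool_rot: [0.0, 0.992, 0.125, -0.0]
contact_force: [0.3, -0.1, 0.0]
gripper_width: 0.0084
```

```bash
python3 - <<'E'
from plan import *
a=snap('scene','s2.png');b=snap('top','t2.png')
s=status.get_state();p=np.array(s['position']);print(s['clock'],p,yaw(s))
u,v=map(int,proj(a,p-[0,0,.03]));print(u,v)
A=cv2.resize(a['frame'][v-18:v+22,u-20:u+20],None,fx=13,fy=13,interpolation=cv2.INTER_LANCZOS4)
cv2.imwrite('pics/crop4.png',A)
tip=p-[0,0,.0439];t=np.radians(yaw(s));c,s=np.cos(t),np.sin(t)
w=lambda x,y,z:tip+[c*x-s*y,s*x+c*y,z]
for n,q in dict(tip=(0,0,0),sh=(0,0,.018),tab=(.014,0,.0195),nibtop=(.0095,0,.0115),nibbot=(.0095,0,.0025)).items(): print(n,np.round(proj(a,w(*q)),1))
g=cv2.cvtColor(a['frame'],cv2.COLOR_BGR2GRAY)
for r in range(v-2,v+13): print(r,g[r,u-9:u+10])
E
```

```text
7.5833 [0.49950967 0.14015618 0.24996754] -75.63106738383262
299 151
tip [299.3 154.5]
sh [299.9 150. ]
tab [295.3 150.3]
nibtop [296.6 152.1]
nibbot [296.3 154.4]
149 [ 97  93  94  94  93 100 107 113 103  67  36  43  77 109 100  95  94  96
  96]
150 [ 92  95  92  95  94  98 104 109 104  78  43  42  83 111 101  94  94  92
  94]
151 [ 95  94  93  95  93  96 101 109 108  95  71  61  79 104  97  93  91  92
  95]
152 [ 94  95  97  94  92  95 101 111 111 108 108 106  92  96  93  93  94  93
  95]
153 [ 93  94  92  93  92  96 103 108 114 117 129 129 104  90  92  94  93  94
  96]
154 [ 93  95  94  94  94  95 101 106 109 118 130 127 104  92  93  94  96  94
  94]
155 [ 96  97  92  93  95  94  96  97 101 105 111 111  99  93  96  94  94  97
  93]
156 [96 95 92 95 94 96 94 94 97 96 98 97 95 95 96 97 96 95 96]
157 [96 95 95 95 95 96 95 93 95 94 95 97 95 96 96 95 95 95 95]
158 [95 94 95 95 93 94 96 95 96 94 93 94 96 96 97 95 95 96 95]
159 [95 93 96 94 94 95 94 93 92 95 94 96 93 95 97 96 97 96 97]
160 [97 95 95 95 97 95 92 94 93 95 98 94 94 97 98 98 96 96 96]
161 [96 95 97 95 96 99 96 99 97 98 97 94 97 98 98 95 98 96 97]
162 [ 98  99  97  96  96  98  99  96  97  98  96 100  95  98  98  98  98  98
  97]
163 [ 98  97  96  97  97  94  94  97  97  97  96  94  96  97  98  99 100  96
  97]
```

View pics/crop4.png

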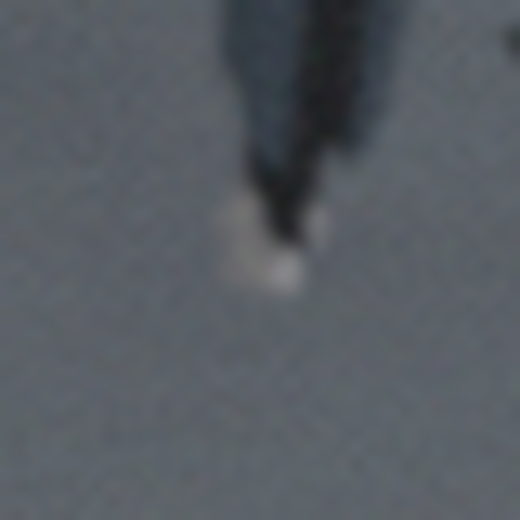

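```bash
python3 - <<'E'
from plan import *
rows([(.4991,.1409,.125,13.87,15)],0)
E
```

```text
[[0,-0.0,-0.0001,0.0167,-0.1989],[0,-0.0,-0.0001,0.0167,-0.1989],[0,-0.0,-0.0001,0.0167,-0.1989],[0,0.0,-0.0001,0.0167,-0.1989],[0,0.0,-0.0001,0.0166,-0.1989]]
[[0,0.0,-0.0001,0.0167,-0.1989],[0,0.0,-0.0001,0.0166,-0.1989],[0,0.0001,-0.0001,0.0167,-0.1989],[0,0.0001,-0.0001,0.0166,-0.1989],[0,0.0001,-0.0001,0.0167,-0.1989]]
[[0,0.0001,-0.0001,0.0166,-0.1989],[0,0.0001,-0.0001,0.0167,-0.1989],[0,0.0001,-0.0001,0.0166,-0.1989],[0,0.0001,-0.0,0.0167,-0.1988],[0,0.0001,-0.0001,0.0166,-0.1989]]
end [0.4991 0.1409 0.125 ] 13.87093261616737
```

Emit:
step_arm([
  [0,0,0,0.0167,-0.199],
  [0,0,0,0.0167,-0.199],
  [0,0,0,0.0167,-0.199],
  [0,0,0,0.0167,-0.199],
  [0,0,0,0.0167,-0.199],
])

```text
clock: 8.0
position: [0.4995, 0.1404, 0.2078]
tool_rot: [0.0, 0.926, 0.379, -0.0]
contact_force: [-0.4, 1.2, -0.5]
gripper_width: 0.0085
```

Emit:
step_arm([
  [0,0,0,0.0167,-0.199],
  [0,0,0,0.0167,-0.199],
  [0,0,0,0.0167,-0.199],
  [0,0,0,0.0167,-0.199],
  [0,0,0,0.0167,-0.199],
])

```text
clock: 8.42
position: [0.4995, 0.1405, 0.1661]
tool_rot: [0.0, 0.797, 0.604, 0.0]
contact_force: [0.4, 0.3, -0.9]
gripper_width: 0.0087
```

Emit:
step_arm([
  [0,0.0005,-0.0005,0.0167,-0.199],
  [0,0.0005,0,0.0167,-0.199],
  [0,0,0,0.0167,-0.199],
  [0,0,0,0.0167,-0.199],
  [0,0,0,0.0167,-0.199],
])

```text
clock: 8.83
position: [0.4994, 0.141, 0.1243]
tool_rot: [0.0, 0.614, 0.789, -0.0]
contact_force: [0.2, -1.4, -0.3]
gripper_width: 0.0084
```

Emit:
step_arm([
  [0,0,0,0,0],
  [0,0,0,0,0],
  [0,0,0,0,0],
])

```text
clock: 9.08
position: [0.4996, 0.1412, 0.1251]
tool_rot: [0.0, 0.618, 0.786, 0.0]
contact_force: [0.1, -0.3, 0.0]
gripper_width: 0.0086
```

```bash
cat > st.py <<'E'
from plan import *
P=[];Fs=[];T=[];Y=[]
s=status.get_state();p=np.array(s['position']);F=np.array(s['contact_force'])
print(s['clock'],p.round(5),'yaw',round(yaw(s),2),'F',F.round(2),'T',np.round(s['torque'],3),'w',round(s['gripper_width'],4))
t=np.radians(yaw(s));yv=np.array([np.cos(t),np.sin(t)]);xv=np.array([-yv[1],yv[0]])
e=np.array([.4991,.1409])-p[:2];print('err tool x,y mm',1e3*e@xv,1e3*e@yv,'F tool x,y',F[:2]@xv,F[:2]@yv)
E
python3 st.py
```

```text
9.0833 [0.49961 0.14116 0.1251 ] yaw 13.61 F [ 0.1  -0.28  0.04] T [-0.088  0.059  0.034] w 0.0086
err tool x,y mm -0.1320772525722072 -0.552077641847417 F tool x,y -0.29165616134274697 0.03422108500707168
```

Emit:
step_arm([
  [0,0,-0.001,0.01,0],
  [0,0,0,0.01,0],
  [0,0,0,0.01,0],
  [0,0,0,0,0],
  [0,0,0,0,0],
])

```text
clock: 9.5
position: [0.4986, 0.141, 0.1093]
tool_rot: [-0.0, 0.617, 0.787, -0.0]
contact_force: [-0.5, -0.2, -0.5]
gripper_width: 0.0085
```

Emit:
step_arm([
  [0,0,0,0.002,0],
  [0,0,0,0.002,0],
  [0,0,0,0.002,0],
  [0,0,0,0,0],
])

```text
clock: 9.83
position: [0.4989, 0.1411, 0.1066]
tool_rot: [-0.0, 0.617, 0.787, -0.0]
contact_force: [-1.1, -0.2, -0.1]
gripper_width: 0.0086
```

Emit:
step_arm([
  [0,0,0,0.002,0],
  [0,0,0,0.002,0],
  [0,0,0,0,0],
])

```text
clock: 10.08
position: [0.4994, 0.1413, 0.1052]
tool_rot: [0.0, 0.617, 0.787, 0.0]
contact_force: [-2.1, 0.1, 8.0]
gripper_width: 0.0088
```

```bash
python3 st.py
```

```text
10.0833 [0.49938 0.1413  0.10516] yaw 13.75 F [-2.06  0.05  8.02] T [ 0.038  0.508 -0.064] w 0.0088
err tool x,y mm -0.32517803292055675 -0.36863947657180646 F tool x,y 0.5376635780973658 -1.9842412350263636
```

Emit:
step_arm([
  [0,0,-0.001,-0.001,0],
  [0,0,0,0,0],
  [0,0,0,0,0],
])

```text
clock: 10.33
position: [0.4986, 0.1411, 0.1054]
tool_rot: [0.0, 0.617, 0.787, 0.0]
contact_force: [-0.3, 1.9, 3.6]
gripper_width: 0.0085
```

Emit:
step_arm([
  [0,0,-0.001,0.001,0],
  [0,0,0,0,0],
  [0,0,0,0,0],
])

```text
clock: 10.58
position: [0.4985, 0.141, 0.1051]
tool_rot: [0.0, 0.617, 0.787, 0.0]
contact_force: [-0.5, 1.7, 8.3]
gripper_width: 0.0087
```

```bash
python3 st.py
```

```text
10.5833 [0.4985  0.14105 0.10512] yaw 13.75 F [-0.49  1.69  8.33] T [0.206 0.076 0.028] w 0.0087
err tool x,y mm -0.285913956293299 0.5490777770605063 F tool x,y 1.761275893693042 -0.07237557832526477
```

Emit:
step_arm([
  [0,0.001,0,0,0],
  [0,0,0,0,0],
  [0,0,0,0,0],
])

```text
clock: 10.83
position: [0.4981, 0.1414, 0.1048]
tool_rot: [0.0, 0.617, 0.787, 0.0]
contact_force: [0.2, 0.3, 3.6]
gripper_width: 0.0087
```

Emit:
step_arm([
  [0,0.001,0,0,0],
  [0,0,0,0,0],
  [0,0,0,0,0],
])

```text
clock: 11.08
position: [0.4973, 0.1417, 0.1044]
tool_rot: [-0.0, 0.617, 0.787, -0.0]
contact_force: [-0.5, 1.0, -0.3]
gripper_width: 0.0088
```

Emit:
step_arm([
  [0,0.001,0,0,0],
  [0,0,0,0,0],
  [0,0,0,0,0],
])

```text
clock: 11.33
position: [0.4975, 0.1423, 0.1046]
tool_rot: [-0.0, 0.617, 0.787, -0.0]
contact_force: [0.0, -1.1, -1.3]
gripper_width: 0.0083
```

```bash
python3 st.py
```

```text
11.3333 [0.49746 0.14229 0.10458] yaw 13.75 F [ 0.02 -1.06 -1.26] T [-0.052  0.008  0.05 ] w 0.0083
err tool x,y mm -1.7440587890325214 1.2640481182988752 F tool x,y -1.0321321062887843 -0.22717748227067097
```

Emit:
step_arm([
  [0,0,0,0.002,0],
  [0,0,0,0.001,0],
  [0,0,0,0,0],
])

```text
clock: 11.58
position: [0.4974, 0.1423, 0.103]
tool_rot: [-0.0, 0.617, 0.787, -0.0]
contact_force: [-1.0, 0.4, -0.0]
gripper_width: 0.0081
```

```bash
python3 st.py
```

```text
11.5833 [0.49742 0.1423  0.10303] yaw 13.75 F [-0.96  0.4  -0.04] T [-0.008  0.085 -0.011] w 0.0081
err tool x,y mm -1.7569473541527392 1.302599612604583 F tool x,y 0.6132107106524233 -0.8335238808977523
```

Emit:
step_arm([
  [0,0,0,0.002,0],
  [0,0,0,0.002,0],
  [0,0,0,0,0],
])

```text
clock: 11.83
position: [0.4974, 0.1423, 0.1009]
tool_rot: [-0.0, 0.617, 0.787, -0.0]
contact_force: [-0.3, -0.0, -0.5]
gripper_width: 0.0082
```

Emit:
step_arm([
  [0,0,0,0.002,0],
  [0,0,0,0,0],
  [0,0,0,0,0],
])

```text
clock: 12.08
position: [0.4975, 0.1423, 0.1001]
tool_rot: [-0.0, 0.617, 0.787, -0.0]
contact_force: [-1.5, 1.0, -0.9]
gripper_width: 0.0085
```

```bash
python3 st.py
```

```text
12.0833 [0.49753 0.1423  0.10011] yaw 13.75 F [-1.46  0.97 -0.9 ] T [0.12  0.176 0.013] w 0.0085
err tool x,y mm -1.7300324776280882 1.1930452797415487 F tool x,y 1.292468970207611 -1.1865324885325599
```

Emit:
step_arm([
  [0,0,0,0.002,0],
  [0,0,0,0,0],
  [0,0,0,0,0],
])

```text
clock: 12.33
position: [0.4975, 0.1423, 0.0991]
tool_rot: [-0.0, 0.617, 0.787, -0.0]
contact_force: [-1.4, 0.7, -0.1]
gripper_width: 0.0085
```

Emit:
step_arm([
  [0,0,0,0.002,0],
  [0,0,0,0,0],
  [0,0,0,0,0],
])

```text
clock: 12.58
position: [0.4976, 0.1423, 0.0982]
tool_rot: [-0.0, 0.617, 0.787, 0.0]
contact_force: [-0.8, -0.4, 0.7]
gripper_width: 0.0085
```

```bash
python3 st.py
```

```text
12.5833 [0.49758 0.14233 0.0982 ] yaw 13.75 F [-0.79 -0.37  0.66] T [0.152 0.288 0.026] w 0.0085
err tool x,y mm -1.7477139306577265 1.13448493869944 F tool x,y -0.1703754464246844 -0.8575722171542383
```

Emit:
step_arm([
  [0,0,-0.0005,0.002,0],
  [0,0,0,0,0],
  [0,0,0,0,0],
])

```text
clock: 12.83
position: [0.4972, 0.1423, 0.097]
tool_rot: [-0.0, 0.617, 0.787, -0.0]
contact_force: [-0.7, 0.6, -1.0]
gripper_width: 0.0087
```

Emit:
step_arm([
  [0,0,0,0.002,0],
  [0,0,0,0,0],
  [0,0,0,0,0],
])

```text
clock: 13.08
position: [0.4973, 0.1423, 0.0961]
tool_rot: [-0.0, 0.617, 0.787, -0.0]
contact_force: [0.9, 2.0, 0.2]
gripper_width: 0.0083
```

```bash
python3 st.py
```

```text
13.0833 [0.4973  0.14226 0.0961 ] yaw 13.75 F [0.94 2.01 0.18] T [0.308 0.145 0.023] w 0.0083
err tool x,y mm -1.746317685709164 1.428329677377397 F tool x,y 1.7328735739440138 1.395593692385079
```

Emit:
step_arm([
  [0,0.0005,0,0.002,0],
  [0,0,0,0,0],
  [0,0,0,0,0],
])

```text
clock: 13.33
position: [0.4973, 0.1425, 0.0951]
tool_rot: [0.0, 0.617, 0.787, -0.0]
contact_force: [-0.1, 1.0, 0.1]
gripper_width: 0.0085
```

Emit:
step_arm([
  [0,0,0,0.002,0],
  [0,0,0,0,0],
  [0,0,0,0,0],
])

```text
clock: 13.58
position: [0.4972, 0.1425, 0.0941]
tool_rot: [0.0, 0.617, 0.787, -0.0]
contact_force: [0.5, 1.0, -0.8]
gripper_width: 0.0079
```

```bash
python3 st.py
```

```text
13.5833 [0.49725 0.14246 0.09413] yaw 13.75 F [ 0.54  1.03 -0.76] T [0.149 0.064 0.001] w 0.0079
err tool x,y mm -1.9596762735126227 1.4279931268399133 F tool x,y 0.8667272364413847 0.7715978474175474
```

Emit:
step_arm([
  [0,0.0005,0,0.002,0],
  [0,0,0,0,0],
  [0,0,0,0,0],
])

```text
clock: 13.83
position: [0.4972, 0.1427, 0.0931]
tool_rot: [0.0, 0.617, 0.787, -0.0]
contact_force: [-0.0, 0.2, 0.3]
gripper_width: 0.0085
```

Emit:
step_arm([
  [0,0,0,0.002,0],
  [0,0,0,0,0],
  [0,0,0,0,0],
])

```text
clock: 14.08
position: [0.4974, 0.1428, 0.0923]
tool_rot: [0.0, 0.617, 0.787, 0.0]
contact_force: [0.1, 0.3, 3.0]
gripper_width: 0.0079
```

```bash
python3 st.py
```

```text
14.0833 [0.49735 0.14275 0.09229] yaw 13.76 F [0.07 0.33 3.04] T [-0.073  0.083 -0.001] w 0.0079
err tool x,y mm -2.2171769139518904 1.257024218780121 F tool x,y 0.3014900120076161 0.14354675608641448
```

Emit:
step_arm([
  [0,0,0,0.002,0],
  [0,0,0,0,0],
  [0,0,0,0,0],
])

```text
clock: 14.33
position: [0.4975, 0.1428, 0.0914]
tool_rot: [0.0, 0.617, 0.787, 0.0]
contact_force: [-0.9, -0.1, 5.8]
gripper_width: 0.0085
```

Emit:
step_arm([
  [0,0,0,0.002,0],
  [0,0,0,0,0],
  [0,0,0,0,0],
])

```text
clock: 14.58
position: [0.4976, 0.1428, 0.0905]
tool_rot: [0.0, 0.617, 0.787, 0.0]
contact_force: [-1.3, -0.6, 7.1]
gripper_width: 0.0084
```

```bash
python3 st.py
```

```text
14.5833 [0.4976  0.1428  0.09053] yaw 13.75 F [-1.3  -0.64  7.13] T [-0.129  0.175 -0.017] w 0.0084
err tool x,y mm -2.2015838591958277 1.0093982660171898 F tool x,y -0.3163069728033733 -1.4204970216612758
```

Emit:
step_arm([
  [0,0,0,0.002,0],
  [0,0,0,0,0],
  [0,0,0,0,0],
], newtons=55)

```text
clock: 14.83
position: [0.4976, 0.1428, 0.0896]
tool_rot: [0.0, 0.617, 0.787, 0.0]
contact_force: [-0.5, -0.4, 8.1]
gripper_width: 0.0082
```

Emit:
step_arm([
  [0,0,0,0.002,0],
  [0,0,0,0,0],
  [0,0,0,0,0],
])

```text
clock: 15.08
position: [0.4979, 0.1429, 0.0888]
tool_rot: [0.0, 0.617, 0.787, 0.0]
contact_force: [-1.0, 0.1, 11.5]
gripper_width: 0.0083
```

```bash
python3 st.py
```

```text
15.0833 [0.49788 0.1429  0.08881] yaw 13.76 F [-1.04  0.09 11.52] T [-0.117  0.291 -0.043] w 0.0083
err tool x,y mm -2.235667068434196 0.7120028220429243 F tool x,y 0.3328610099168033 -0.9849838603207498
```

Emit:
step_arm([
  [0,0,-0.0005,0.002,0],
  [0,0,0,0,0],
  [0,0,0,0,0],
])

```text
clock: 15.33
position: [0.4982, 0.143, 0.0886]
tool_rot: [0.001, 0.617, 0.787, 0.001]
contact_force: [-3.8, -0.4, 25.4]
gripper_width: 0.0084
```

```bash
python3 st.py
```

```text
15.3333 [0.4982  0.14297 0.08863] yaw 13.75 F [-3.8  -0.44 25.42] T [-0.275  1.004 -0.035] w 0.0084
err tool x,y mm -2.2232787891930057 0.37998430184505944 F tool x,y 0.4756583375378444 -3.799060394293192
```

Emit:
step_arm([
  [0,0,-0.001,-0.0006,0],
  [0,0,0,0,0],
  [0,0,0,0,0],
])

```text
clock: 15.58
position: [0.4979, 0.1429, 0.0887]
tool_rot: [0.001, 0.617, 0.787, 0.001]
contact_force: [-1.0, 0.4, 18.6]
gripper_width: 0.008
```

```bash
python3 st.py
```

```text
15.5833 [0.49785 0.14288 0.08872] yaw 13.75 F [-1.04  0.37 18.56] T [-0.139  0.371 -0.003] w 0.008
err tool x,y mm -2.2198269492399003 0.7413504090220829 F tool x,y 0.6058315699898635 -0.921268430584348
```

Emit:
step_arm([
  [0,0,0.0004,0,0.1],
  [0,0,0.0004,0,0.1],
  [0,0,0.0004,0,0.1],
  [0,0,0.0004,0,0.1],
  [0,0,0,0,0],
])

```text
clock: 16.0
position: [0.4987, 0.1431, 0.0887]
tool_rot: [0.001, 0.697, 0.717, 0.001]
contact_force: [-1.1, 0.9, 18.1]
gripper_width: 0.0081
```

```bash
python3 st.py
```

```text
16.0 [0.49874 0.1431  0.08871] yaw 1.56 F [-1.13  0.89 18.08] T [0.066 0.307 0.033] w 0.0081
err tool x,y mm -2.2091647355446598 0.3026283775057825 F tool x,y 0.9172148873420208 -1.1096444559655028
```

Emit:
step_arm([
  [0,0,0.0004,0,0.15],
  [0,0,0.0004,0,0.15],
  [0,0,0.0004,0,0.15],
  [0,0,0.0004,0,0.15],
  [0,0,0,0,0],
])

```text
clock: 16.42
position: [0.4997, 0.1431, 0.0887]
tool_rot: [0.001, 0.801, 0.598, 0.001]
contact_force: [-0.1, 0.2, 16.3]
gripper_width: 0.0082
```

```bash
python3 st.py
```

```text
16.4167 [0.49969 0.14305 0.08873] yaw -16.54 F [-0.05  0.2  16.26] T [0.054 0.146 0.031] w 0.0082
err tool x,y mm -2.230640278467745 0.05026913999342856 F tool x,y 0.17640259852250326 -0.10755078795318398
```

Emit:
step_arm([
  [0,0,0.0004,0,0.15],
  [0,0,0.0004,0,0.15],
  [0,0,0.0004,0,0.15],
  [0,0,0.0004,0,0.15],
  [0,0,0,0,0],
])

```text
clock: 16.83
position: [0.5006, 0.1427, 0.0888]
tool_rot: [0.0, 0.885, 0.465, 0.002]
contact_force: [0.9, 0.8, 15.5]
gripper_width: 0.0079
```

```bash
python3 st.py
```

```text
16.8333 [0.50059 0.14267 0.08875] yaw -34.53 F [ 0.92  0.79 15.52] T [-0.09  -0.109  0.005] w 0.0079
err tool x,y mm -2.301309153466444 -0.22277058244659956 F tool x,y 1.1663116462838883 0.3097464210393079
```

Emit:
step_arm([
  [0,0,0.0004,0.0004,0.15],
  [0,0,0.0004,0,0.15],
  [0,0,0.0004,0,0.15],
  [0,0,0.0004,0,0.15],
  [0,0,0,0,0],
])

```text
clock: 17.25
position: [0.5014, 0.1421, 0.0887]
tool_rot: [0.0, 0.947, 0.321, 0.002]
contact_force: [1.3, -1.5, 17.3]
gripper_width: 0.0083
```

Emit:
step_arm([
  [0,0,0.0004,0,0.15],
  [0,0,0.0004,0,0.15],
  [0,0,0.0004,0,0.15],
  [0,0,0.0004,0,0.15],
  [0,0,0,0,0],
])

```text
clock: 17.67
position: [0.502, 0.1413, 0.0887]
tool_rot: [0.0, 0.986, 0.169, 0.002]
contact_force: [3.0, -2.7, 17.1]
gripper_width: 0.0089
```

```bash
python3 st.py
```

```text
17.6667 [0.50197 0.1413  0.08875] yaw -70.52 F [ 2.99 -2.66 17.05] T [-0.635 -0.35   0.076] w 0.0089
err tool x,y mm -2.8403083459442526 -0.5824835029497919 F tool x,y 1.9338014807780686 3.5057277418236534
```

Emit:
step_arm([
  [0,0.0006,0.001,0,0.15],
  [0,0.0004,0.0008,0,0.15],
  [0,0,0.0006,0,0.15],
  [0,0,0,0,0],
  [0,0,0,0,0],
])

```text
clock: 18.08
position: [0.5025, 0.1403, 0.0887]
tool_rot: [-0.0, 0.999, 0.054, 0.002]
contact_force: [1.0, -2.2, 19.1]
gripper_width: 0.0084
```

Emit:
step_arm([
  [0,0,0,0,0],
  [0,0,0,0,0],
  [0,0,0,0,0],
  [0,0,0,0,0],
])

```text
clock: 18.42
position: [0.5025, 0.1403, 0.0887]
tool_rot: [-0.0, 0.999, 0.055, 0.002]
contact_force: [1.3, -2.3, 18.5]
gripper_width: 0.008
```

```bash
python3 - <<'E'
exec(open('st.py').read())
a=snap('scene','s3.png');b=snap('top','t3.png')
cv2.imwrite('pics/fin.png',np.hstack([cv2.resize(a['frame'][130:260,120:340],(440,260),interpolation=cv2.INTER_CUBIC),cv2.resize(b['frame'][140:290,170:390],(352,260),interpolation=cv2.INTER_CUBIC)]))
# keys/bystanders: change from the first pictures, arm excluded by eye
for n,i in(('s0.png',a),('t0.png',b)):
    z=load(n);d=np.abs(z['frame'].astype(int)-i['frame']).max(2);print(n,'block crop diff',(lambda c:(d[c]>60).sum())(np.s_[175:240,160:225] if n[0]=='s' else np.s_[175:245,290:365]))
E
```

```text
18.4167 [0.50253 0.14031 0.08871] yaw -83.74 F [ 1.32 -2.29 18.5 ] T [-0.522  0.095  0.019] w 0.008
err tool x,y mm -3.344250740404264 -0.9607506803413823 F tool x,y 1.0579478792527606 2.4240379876995166
s0.png block crop diff 436
t0.png block crop diff 752
```

View pics/fin.png

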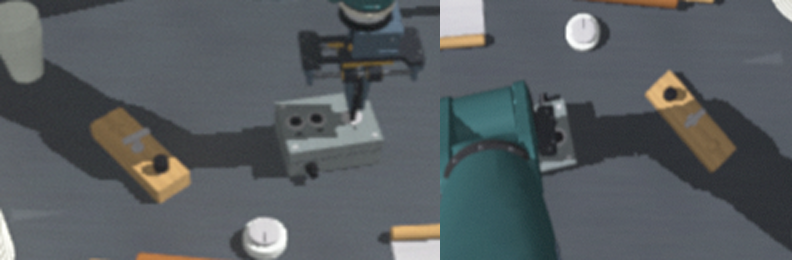

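```bash
python3 - <<'E'
from plan import *
T=[];F=[]
for i in range(12):
    eyes.get_image('top');s=status.get_state();T.append(s['torque'][2]);F.append(s['contact_force'])
print(s['clock'],np.mean(T),np.std(T),np.mean(F,0),s['position'],yaw(s),s['gripper_width'])
E
```

```text
19.1167 0.04258021246074486 0.016934425633838856 [ 1.18727536 -2.36522441 18.42518907] [0.50252854 0.14032346 0.08870903] -83.73301881180406 0.00845531914617321
```

Emit:
step_arm([
  [0,0,0.0008,0,0.1],
  [0,0,0.0008,0,0.067],
  [0,0,0,0,0],
  [0,0,0,0,0],
])

```text
clock: 19.45
position: [0.5026, 0.1396, 0.0887]
tool_rot: [-0.0, 1.0, 0.011, 0.002]
contact_force: [1.2, -0.3, 17.6]
gripper_width: 0.0081
```

```bash
python3 - <<'E'
from plan import *
T=[];F=[]
for i in range(12):
    im=eyes.get_image('scene');s=status.get_state();T.append(s['torque'][2]);F.append(s['contact_force'])
print(s['clock'],np.mean(T),np.std(T),np.mean(F,0),s['position'],yaw(s),s['gripper_width'])
cv2.imwrite('pics/shut.png',np.vstack([load('s0.png')['frame'][:130],im['frame'][:230]]))
E
```

```text
20.05 0.09312398659278089 0.022512461693811023 [ 0.8063462  -0.86590944 18.21479743] [0.50259739 0.13964797 0.08873968] -88.74105565405569 0.0077921643241792805
```

View pics/shut.png

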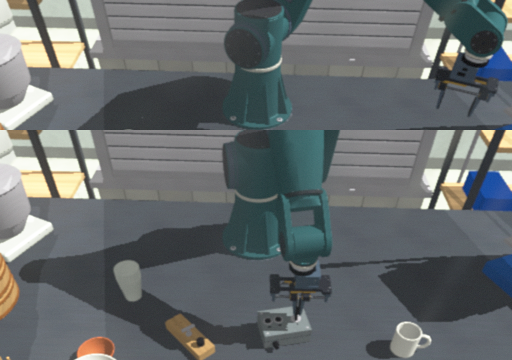

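```bash
python3 -c "
from plant import env,status
print(env.finish_job()); s=status.get_state(); print(s['clock'],s['position'],s['contact_force'],s['torque'],s['gripper_width'])"
```

```text
the job is handed in; nothing more can be done
None
the job is handed in; nothing more can be done
```

I took the paddle-headed key from its slot, pushed it home in the lock and turned it about 102° clockwise. I handed the job in at about 20 s with the key still gripped and held against the spring. The hand-in gives no verdict.

**Last checks**
- **Home:** the push met a sharp stop with the tool at 88.6 mm, which fits the shoulder resting on the lock face. It was still at 88.7 mm after the turn, under about 18 N of downward push, and 9 to 11 N is enough to hold the pins.
- **Grip:** the fingers hold the 9 mm head at 55 N. They read 7.8 to 8.5 mm apart throughout, so the key did not twist in them.
- **Turn:** with the 0.20–0.27 rad play, the barrel should stand at about 1.5 rad, against 1.20 needed. I have no direct barrel reading.
- **Other objects:** the last pictures show the two other keys still in the block and nothing on the counter visibly moved. This was by eye; the pixel comparison around the block was no use because of the arm's shadow.

**What disagreed or was unclear**
- **Spring torque:** at 97° it averaged only 0.04 N m, less than the roughly 0.07 expected. I turned 5° further and it then read about 0.09.
- **Lock position:** the key seated 1–2 mm from where the cameras put the lock. I found the hole by feeling the side forces.
- **Shutter:** no movement could be seen in the pictures.

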